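Drop the ring light one hole on the colony viewing stand

ROBOT

A 7-joint arm with a two-finger parallel gripper is mounted at the origin on the work surface. World frame = base frame: x ahead of the robot, y to its left, z up, the work surface at z = 0. Lengths are in m, angles in rad, forces in N, time in s.
With the tool pointing down it reaches from about 0.4 to 0.875 m from the base axis. Payload 19.3 kg.
Tool frame: the origin (TCP) lies midway between the tips of the shut fingers; the grasp point (between the pads) lies 19 mm behind it (bot.tcp_to_grasp is the distance from the TCP to the grasp point, in m); z points along the fingers, y is the line along which they close (so a half turn about z gives the same grasp; the last joint's range is limited). The gripper opens to 85 mm and grips with 20 to 120 N. Pads are 22 mm wide; open, the fingers measure 114 mm over their backs; the gripper's body (76 mm by 85 mm) begins 54 mm behind the grasp point. The pads swing forward as they close: fully open they stand 13 mm farther back than shut.
Start: joints at [-1.389, 0.521, -0.036, 1.599, 0.021, 1.021, -0.113], TCP at [0.156, 0.605, 0.231] pointing down, gripper open.
Joint ranges: [-2.91, 2.91], [-0.3, 2.13], [-1.5, 1.42], [0.17, 2.43], [-1.26, 4.41], [0.16, 1.93], [-2.52, 2.52]. Speed limits (rad/s): [1.89, 1.89, 2.39, 2.39, 3.01, 3.01, 3.01].

INTERFACE

Orientations are given as a unit quaternion [w, x, y, z].
In Python, from cell import sensors, imaging, order, bot gives the robot as it stands. The module is installed in compiled form; this text tells all that it offers.
- The arm moves only by the shell command python3 -m inch 'ROWS' [FORCE]. ROWS is text: rows parted by semicolons, each of 5 numbers parted by spaces: the shift along the tool's x, y, z in cm, then the turn about the tool's z in degrees, then the closure in counts, from 0 (fully open) to 255 (shut). In form: tx ty tz spin claw; .... A call has exactly 10 rows; each row shifts and turns the commanded pose from where the row before left it, along the tool's axes as they then stand; what a row does not reach is not made up. A row lasts 1/12 s, in which the tool goes at most 41.7 mm and 7.16 degrees, less where a joint would pass 70% of its speed; a pose out of reach is approached as far as the arm can. A call is refused whole if a number of a shift passes 4.17 or a number of a turn 7.16, either way. A call with a gripper value outside its range is refused whole. The fingers move at their own pace and stop on an object; FORCE is the grip in N (left out, the last holds). Time passes only in rows, so rows that do not move let the fingers close, or fill a call up. It gives the time, the measured TCP pose, the force, the opening and the grip force at its end, in the units of the state.
- sensors.state(): the state, without advancing time (a new reading comes with each control period).
- imaging.get_image(name): name is "scene" or "top" or "wrist"; returns the picture (420x560x3 uint8, red, green, blue); there is no depth.
- imaging.camera_params(name): a dict with "fx", "fy", "cx", "cy" (pixels), "view" (4x4, takes a point from world to camera coordinates); the wrist camera has in their place "hand_eye" (4x4, takes a point from camera to tool coordinates, whose origin is the TCP and whose axes are the flange's). Camera axes: x right, y up, looking along -z (the intrinsics and any distortion apply to the point x, -y, -z); pixel columns grow to the right and rows downward; lengths in m; the calibration is good to about 2 mm. A picture is of the moment at which its call begins: read the wrist's pose just before it. camera_params takes no time and is no camera call.
- order.hand_in(): hands the job in; it is judged then, once.
The state is a dict: "time_s": time; "joints": joint angles; "qd": joint speeds; "joint_torque": joint torques, N m; "ee_pos": TCP position; "tool_rot": TCP orientation; "force": force on the tool from outside, world axes, zero at the start; "moment": the same for the moment, N m; "finger_gap": opening from 0.0 (shut) to 1.0 (fully open); "gripper_force": force on a finger pad.
Only numpy, scipy, OpenCV 4.12 (cv2) and the standard library are available. Lean on these libraries where they do the work, as an engineer would, in place of code of your own. Each camera call takes 0.05 s, during which the arm holds its last target. There are 200 camera calls.

TASK

The ring light on the dish viewing stand is one notch too high: press in the sprung button on its telescoping sleeve, slide the sleeve down the post to the very next hole and let the button spring fully out again so that the sleeve is locked there. Feel for the click and do not force the bolt against the edge of a hole, do not let the ring light touch the dish below it, and leave the other things on the bench where they are.

Things in the scene. Friction and masses are not known exactly. Their poses are not given: they have to be found in the camera images.
- stand: Dish viewing stand, fixed to the bench: grey base plate 255 x 130 x 15 mm, upright steel post 19 mm thick, and a white box-shaped lit stage (110 x 110 mm, top 85 mm above the bench) whose middle is 120 mm from the post along +x. Origin on the bench at the post's axis; z up; x points from the post to the stage; y points to the side on which the button sticks out.
- sleeve (a joint): How far the sleeve has been slid down the post, in m: 0 at the upper hole where it starts, growing downward, end stop at 0.068. It stays where it is left: its friction is 9 N and it weighs 0.3 to 0.6 kg, so with the bolt out of a hole it takes a downward push of about 3 to 9 N.
- sleeve_top (a point): Middle of the flat top of the sleeve, an upright square aluminium tube (28 x 28 mm, 149 mm long, sides parallel to the stand's x and y, flat black cap) that slides on the post. It starts 276 mm above the bench. A black collar, 34 mm square, begins 89 mm below the top and carries a bar along +x to the ring light. Axes parallel to the stand's.
- button (a joint): How far the button is pressed in, in m: 0 fully out, 0.007 fully in. Its spring pushes back with 4 N at 0 and 8 N at 0.007. The bolt clears a hole at 0.005. Once the sleeve is about 8 mm off its hole the bolt rides on the post and keeps the button at 0.005 by itself, so the fingers can let go.
- button_face (a point): Middle of the outer face of the sprung button: plain round steel, 14 mm across, on the sleeve's +y side, 29 mm below sleeve_top; 23 mm from the post's axis when out, 16 mm fully in; pressed along -y. The far (-y) side of the sleeve is plain, 14 mm from the axis, so both can be pinched from above: 37 mm across with the button out, 30 mm fully in.
- bolt: Locking bolt, hidden in the sleeve 57 mm below the button and moving with it; 6 mm high, the post's holes 8 mm. The next hole is 30 to 50 mm below the first, unseen, to be felt: there a free button springs out and the sleeve stops dead; with the button held in it runs past, to a third hole 24 mm lower. Over 20 N against a hole's edge damages the bolt.
- ring_light (a point): Middle of the underside of the black ring light, a ring 92 mm across and 22 mm high, carried by the sleeve 120 mm out along +x and 114 mm below sleeve_top.
- dish: Small clear closed culture dish, 60 mm across, 15 mm high, loose on the stage under the ring light; its origin is the centre of its underside. The ring light at the next hole stays 11 to 33 mm above it; 62 mm below its start it touches the dish.
- dish_stack: Bystander: stack of three closed dishes, 90 mm across, 45 mm high, on the bench beside the stand; origin under its centre.
- tube_rack: Bystander: white rack 50 x 110 mm with four capped tubes, 71 mm high, on the bench on the other side of the stand; origin under its centre.
- beaker: Bystander: glass beaker, 70 mm across, 85 mm high; origin under its centre.
- wash_bottle: Bystander: white bottle, 64 mm across, 160 mm high; origin under its centre.
- tip_box: Bystander: grey box with clear lid, 122 x 87 mm, 63 mm high; origin under its centre.
- loop_handle: Bystander: inoculating loop lying on the bench, black handle 110 mm long, steel wire; origin under the handle's middle.

How it is judged:
By the outcome, as a careful person would: the job done as asked, in the order asked, and still so for the second after the job is handed in, with the robot touching nothing.
It also fails if it takes over 32 s, if anything falls off the work surface, if the arm or the gripper's body presses on something with over 40 N, if the wrist force passes 120 N, or if a joint passes its speed limit or range.

## Working session

There is one attempt and no reset: what is moved stays moved. The work goes in short steps, Python scripts to look and compute and a shell command to move; the robot and the scene stay as the last step left them, time stands still between calls to the robot, and variables do not carry over. Pictures are saved under pics/ and viewed, at most 10 in all, crops included, and the job is handed in when it is done.

```bash
mkdir -p pics
cat > h.py <<'E'
import numpy as np, cv2
from cell import sensors, imaging, order, bot
E
python3 - <<'E'
from h import *
s=sensors.state(); print({k:np.round(v,3).tolist() for k,v in s.items()})
for n in("scene","top"):
    cv2.imwrite(f"pics/{n}0.png",imaging.get_image(n)[:,:,::-1])
for n in("scene","top","wrist"): print(n,{k:np.round(v,3).tolist() for k,v in imaging.camera_params(n).items()})
E
```

```text
{'time_s': 0.0, 'joints': [-1.389, 0.522, -0.036, 1.6, 0.021, 1.021, -0.113], 'qd': [-0.0, -0.001, -0.0, 0.002, -0.0, 0.001, 0.0], 'joint_torque': [0.0, -92.711, 1.98, -36.996, 0.018, 0.008, 0.0], 'ee_pos': [0.156, 0.605, 0.231], 'tool_rot': [-0.0, 0.126, 0.992, -0.001], 'force': [-0.645, 0.033, 0.012], 'moment': [-0.035, -0.013, 0.006], 'gripper_force': 0.0, 'finger_gap': 1.006}
scene {'fx': 457.987, 'fy': 457.987, 'cx': 279.045, 'cy': 204.068, 'view': [[0.809, 0.588, -0.002, -0.437], [-0.357, 0.494, 0.792, 0.053], [0.466, -0.641, 0.61, -1.528], [0.0, 0.0, 0.0, 1.0]]}
top {'fx': 529.707, 'fy': 529.707, 'cx': 278.561, 'cy': 212.886, 'view': [[-0.027, -1.0, -0.015, 0.015], [0.991, -0.029, 0.134, -0.547], [-0.134, -0.012, 0.991, -1.822], [0.0, 0.0, 0.0, 1.0]]}
wrist {'fx': 313.074, 'fy': 313.074, 'cx': 282.492, 'cy': 210.197, 'hand_eye': [[0.0, 0.953, 0.304, 0.078], [1.0, -0.0, -0.001, 0.001], [-0.001, 0.304, -0.953, -0.143], [0.0, 0.0, 0.0, 1.0]]}
```

View pics/scene0.png

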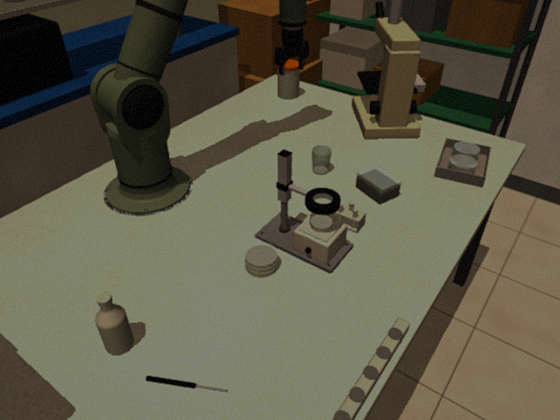

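View pics/top0.png

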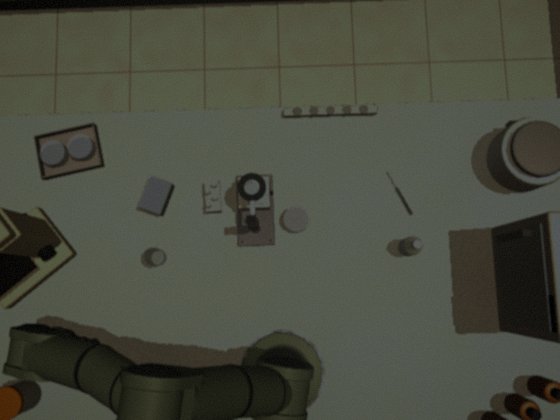

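The scene view shows the stand with its sleeve cap at about (285,153) and the ring at (322,201). In the top view the cap is near (252,220), the ring at (252,187), and the base plate spans (237..274, 175..246), so the stand's x axis is about world +x.

```bash
cat >> h.py <<'E'
def ray(n,u,v):
    p=imaging.camera_params(n)
    d=np.array([(u-p["cx"])/p["fx"],-(v-p["cy"])/p["fy"],-1.])
    if n=="wrist":
        from scipy.spatial.transform import Rotation as R
        s=sensors.state(); T=np.eye(4); q=s["tool_rot"]
        T[:3,:3]=R.from_quat([q[1],q[2],q[3],q[0]]).as_matrix(); T[:3,3]=s["ee_pos"]
        C=T@np.array(p["hand_eye"])
    else: C=np.linalg.inv(np.array(p["view"]))
    return C[:3,3],C[:3,:3]@d
def onz(n,u,v,z):
    o,d=ray(n,u,v); return o+d*(z-o[2])/d[2]
E
python3 - <<'E'
from h import *
print("cap scene",onz("scene",285,153,.276),"cap top",onz("top",252,218,.276))
print("ring top",onz("top",252,187,.184),"ring scene",onz("scene",322,201,.184))
for c in[(237,175),(273,175),(274,245),(238,246)]: print(onz("top",*c,.015))
a=cv2.imread("pics/top0.png")[165:255,190:320]; b=cv2.imread("pics/scene0.png")[135:275,240:380]
a=cv2.convertScaleAbs(cv2.resize(a,None,fx=4.5,fy=4.5,interpolation=2),alpha=1.8); b=cv2.convertScaleAbs(cv2.resize(b,(400,400),interpolation=2),alpha=1.5)
b=cv2.resize(b,(405,405)); out=np.hstack([cv2.resize(a,(390,270)),b[:270,:0]]) if 0 else None
cv2.imwrite("pics/c0.png",np.hstack([cv2.copyMakeBorder(cv2.resize(a,(390,270)),0,135,0,0,0),b]))
E
```

```text
cap scene [0.50161078 0.0790637  0.276     ] cap top [0.50098036 0.07778486 0.276     ]
ring top [0.61432679 0.08146929 0.184     ] ring scene [0.6264301  0.06715376 0.184     ]
[0.69137111 0.14483642 0.015     ]
[0.68743847 0.01559956 0.015     ]
[0.43612694 0.01855345 0.015     ]
[0.43619571 0.14555376 0.015     ]
```

View pics/c0.png

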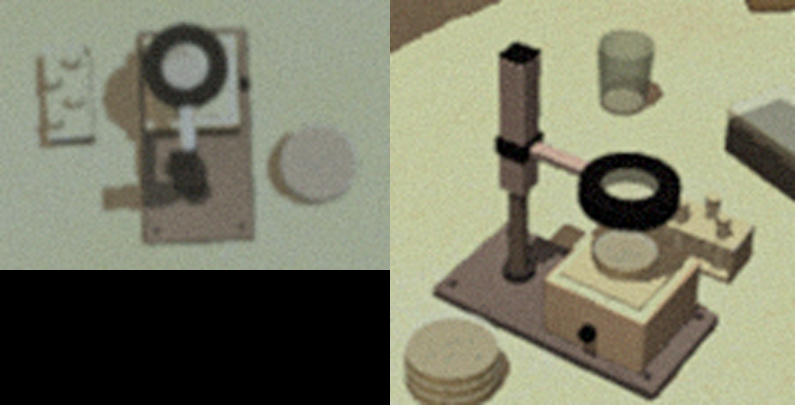

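The crops confirm the cap at about (0.501, 0.078), with the stand's x within about 1° of world +x and the button on the +y side. I'll lift, turn the tool and go over the sleeve.

```bash
python3 -m inch '0 0 -4 -7 0;0 0 -4 -7 0;0 0 -4 0 0;-2.2 -3.4 0 0 0;-2.2 -3.4 0 0 0;-2.2 -3.4 0 0 0;-2.2 -3.4 0 0 0;-2.2 -3.4 0 0 0;-2.2 -3.4 0 0 0;-2.2 -3.4 0 0 0' 20
```

```text
time_s: 0.93
ee_pos: [0.3085, 0.3642, 0.3512]
tool_rot: [-0.0, 0.004, 1.0, -0.0]
force: [1.5, 1.2, 0.3]
finger_gap: 1.0
gripper_force: 0.0
```

```bash
python3 -m inch '-2.3 -3.4 0 0 0;-2.3 -3.4 0 0 0;-2.3 -3.4 0 0 0;-2.3 -3.4 0 0 0;-2.3 -3.4 0 0 0;-2.3 -3.4 0 0 0;-2.3 -3.4 0 0 0;-0.5 -4 0 0 0;0 -0.6 0 0 0;0 0 0 0 0'
python3 - <<'E'
from h import *
print(sensors.state()["ee_pos"],sensors.state()["tool_rot"])
cv2.imwrite("pics/w0.png",cv2.convertScaleAbs(imaging.get_image("wrist")[:,:,::-1],alpha=1.5))
E
```

```text
time_s: 1.77
ee_pos: [0.4719, 0.0779, 0.3512]
tool_rot: [-0.0, 0.006, 1.0, -0.0]
force: [0.5, 0.1, 0.0]
finger_gap: 0.997
gripper_force: 0.0
[0.47194716 0.0778843  0.35117881] [-1.57985954e-04  6.14338652e-03  9.99981056e-01 -3.47587265e-04]
```

View pics/w0.png

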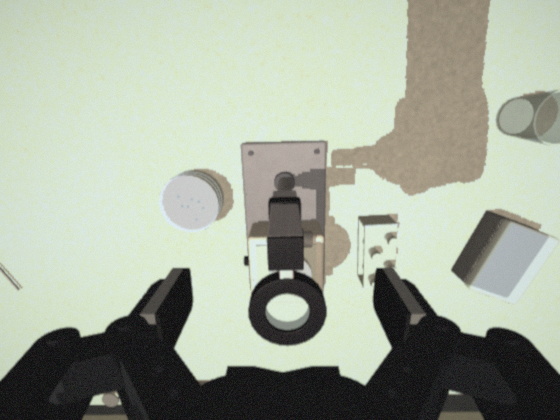

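The wrist view shows the cap as the dark square around x 270–303, y 233–268, with the button sticking out to its right near (308,240), which is world +y. I'll measure the edges.

Run:
```python
from h import *
g=cv2.cvtColor(cv2.imread("pics/w0.png"),cv2.COLOR_BGR2GRAY)
for r in(205,225,240,250,260,266): print(r,g[r,262:320].tolist())
print(g[190:275,286].tolist())
for u,v in[(270,250),(303,250),(286,234),(286,268)]: print(u,v,onz("wrist",u,v,.276))
```

```text
205 [167, 162, 164, 162, 162, 148, 91, 54, 65, 82, 85, 87, 83, 79, 88, 83, 85, 78, 82, 81, 78, 80, 79, 80, 82, 80, 86, 84, 79, 86, 82, 81, 83, 82, 80, 73, 57, 38, 69, 122, 154, 162, 160, 162, 163, 160, 160, 162, 161, 164, 160, 157, 160, 152, 120, 104, 101, 103]
225 [93, 93, 94, 93, 94, 94, 97, 96, 87, 85, 86, 88, 89, 79, 91, 83, 83, 81, 89, 79, 84, 82, 80, 77, 83, 80, 86, 84, 83, 82, 85, 86, 86, 82, 88, 87, 83, 83, 81, 86, 93, 95, 94, 91, 94, 95, 94, 94, 97, 95, 93, 94, 100, 93, 97, 93, 92, 91]
240 [228, 231, 229, 216, 174, 102, 58, 58, 49, 57, 57, 55, 62, 53, 52, 57, 50, 51, 59, 55, 57, 56, 53, 53, 50, 55, 55, 48, 54, 51, 53, 52, 51, 54, 52, 52, 56, 51, 50, 52, 52, 72, 108, 123, 121, 119, 117, 121, 119, 119, 130, 158, 164, 179, 215, 224, 226, 227]
250 [227, 229, 230, 227, 210, 136, 68, 55, 53, 56, 49, 42, 52, 44, 47, 51, 52, 51, 49, 47, 48, 50, 55, 38, 52, 52, 51, 54, 48, 49, 54, 50, 47, 54, 52, 52, 53, 51, 52, 54, 58, 89, 144, 155, 157, 156, 156, 156, 161, 154, 159, 156, 158, 160, 166, 167, 167, 166]
260 [228, 229, 227, 230, 218, 171, 96, 50, 53, 48, 47, 52, 51, 48, 46, 50, 46, 47,
[... 255 characters left out ...]
, 45, 52, 46, 43, 50, 46, 52, 44, 48, 45, 46, 52, 50, 55, 42, 51, 52, 51, 44, 52, 52, 49, 47, 54, 112, 189, 204, 207, 202, 183, 147, 141, 151, 155, 157, 159, 154, 158, 160, 160, 162]
[74, 83, 82, 85, 84, 81, 68, 41, 17, 26, 16, 32, 44, 51, 71, 82, 82, 83, 81, 84, 83, 82, 79, 86, 84, 80, 86, 85, 83, 85, 82, 85, 84, 84, 82, 83, 83, 84, 83, 84, 84, 82, 83, 85, 89, 87, 66, 46, 46, 57, 50, 54, 52, 53, 48, 53, 47, 53, 50, 55, 52, 53, 48, 39, 50, 46, 45, 54, 48, 45, 48, 42, 54, 48, 48, 45, 44, 44, 47, 88, 158, 213, 225, 227, 227]
270 250 [0.49585405 0.07152664 0.276     ]
303 250 [0.49609615 0.09672436 0.276     ]
286 234 [0.48282875 0.08382161 0.276     ]
286 268 [0.51130122 0.08365202 0.276     ]
```

```bash
python3 -m inch '-2.7 0.55 0 0 0;0 0 3.2 0 0;0 0 3.2 0 0;0 0 3.2 0 0;0 0 3.2 0 60;0 0 0 0 100;0 0 0 0 100;0 0 0 0 100;0 0 0 0 100;0 0 0 0 100' 20
python3 - <<'E'
from h import *
im=imaging.get_image("wrist")[:,:,::-1]; print(sensors.state()["ee_pos"],sensors.state()["force"])
cv2.imwrite("pics/w1.png",cv2.convertScaleAbs(im,alpha=1.5))
E
```

```text
time_s: 2.65
ee_pos: [0.4996, 0.0866, 0.2249]
tool_rot: [0.001, 0.004, 1.0, 0.0]
force: [0.8, -0.2, -0.4]
finger_gap: 0.611
gripper_force: 0.0
[0.49942762 0.08649883 0.22466701] [ 0.23374347 -0.23203643  0.80420644]
```

View pics/w1.png

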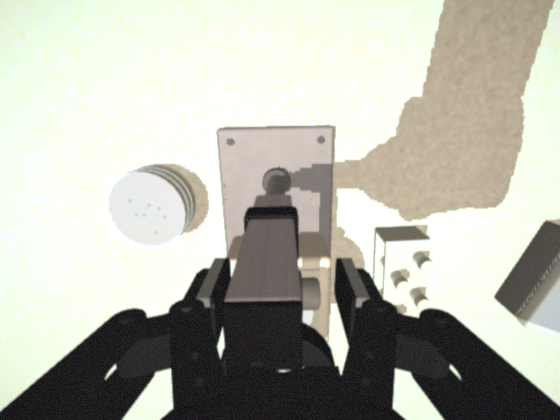

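The pads straddle the sleeve, and the button tip is at about (320,293). The sleeve looks a little left of the middle between the fingers, so I'll compute the offset.

Run:
```python
from h import *
g=cv2.cvtColor(cv2.imread("pics/w1.png"),cv2.COLOR_BGR2GRAY)
for r in(290,318,340): print(r,[(c+190,int(g[r,c+190])) for c in range(0,175,3)])
for u,v in[(223,318),(303,318),(263,318)]: print(onz("wrist",u,v,.276))
print(onz("wrist",320,293,.247),onz("wrist",238,293,.247), onz("wrist",225,265,.225),onz("wrist",336,265,.225))
```

```text
290 [(190, 25), (193, 31), (196, 15), (199, 60), (202, 87), (205, 89), (208, 87), (211, 83), (214, 26), (217, 20), (220, 31), (223, 27), (226, 28), (229, 95), (232, 94), (235, 99), (238, 99), (241, 103), (244, 99), (247, 101), (250, 100), (253, 102), (256, 101), (259, 101), (262, 94), (265, 97), (268, 103), (271, 104), (274, 100), (277, 99), (280, 102), (283, 100), (286, 100), (289, 100), (292, 100), (295, 95), (298, 97), (301, 80), (304, 118), (307, 118), (310, 117), (313, 115), (316, 113), (319, 124), (322, 189), (325, 192), (328, 169), (331, 182), (334, 107), (337, 35), (340, 29), (343, 19), (346, 25), (349, 25), (352, 34), (355, 87), (358, 87), (361, 86), (364, 86)]
318 [(190, 30), (193, 31), (196, 31), (199, 27), (202, 32), (205, 36), (208, 31), (211, 41), (214, 44), (217, 22), (220, 28), (223, 29), (226, 27), (229, 27), (232, 34), (235, 26), (238, 33), (241, 32), (244, 33), (247, 36), (250, 30), (253, 41), (256, 35), (259, 27), (262, 34), (265, 34), (268, 44), (271, 30), (274, 32), (277, 42), (280, 29), (283, 41), (286, 42), (289, 38), (292, 26), (295, 36), (298, 30), (301, 74)
[... 451 characters left out ...]
(244, 25), (247, 35), (250, 34), (253, 26), (256, 23), (259, 39), (262, 29), (265, 37), (268, 35), (271, 27), (274, 28), (277, 42), (280, 38), (283, 27), (286, 26), (289, 35), (292, 38), (295, 48), (298, 38), (301, 29), (304, 44), (307, 19), (310, 16), (313, 21), (316, 24), (319, 18), (322, 27), (325, 121), (328, 208), (331, 254), (334, 253), (337, 255), (340, 254), (343, 254), (346, 230), (349, 45), (352, 22), (355, 31), (358, 34), (361, 24), (364, 26)]
[0.49024257 0.06722277 0.276     ]
[0.49046614 0.09492887 0.276     ]
[0.49035433 0.08107268 0.276     ]
[0.49917253 0.10442794 0.247     ] [0.4988853 0.0681014 0.247    ] [0.49658479 0.05867414 0.225     ] [0.49702072 0.11503191 0.225     ]
```

```bash
python3 -m inch '0 -0.4 0 0 100;0 0 0 0 110;0 0 0 0 130;0 0 0 0 150;0 0 0 0 165;0 0 0 0 185;0 0 0 0 185;0 0 0 0 185;0 0 0 0 185;0 0 0 0 185' 20
```

```text
time_s: 3.53
ee_pos: [0.499, 0.0805, 0.2234]
tool_rot: [0.0, 0.004, 1.0, -0.001]
force: [0.4, -11.6, 4.3]
finger_gap: 0.347
gripper_force: 20.1
```

The button is fully in (29.5 mm). I'll relax the side force and slide about 15 mm.

```bash
python3 -m inch '0 -0.2 0 0 185;0 0 0.1 0 185;0 0 0.2 0 185;0 0 0.2 0 185;0 0 0.2 0 185;0 0 0.2 0 185;0 0 0.2 0 185;0 0 0.2 0 185;0 0 0.2 0 185;0 0 0 0 185' 20
```

```text
time_s: 4.37
ee_pos: [0.4989, 0.0804, 0.2079]
tool_rot: [0.0, 0.004, 1.0, 0.0]
force: [6.3, 4.1, -6.6]
finger_gap: 0.351
gripper_force: 20.4
```

```bash
python3 -m inch '0 0 0 0 100;0 0 0 0 80;0 0 0 0 80;0 0 -1.5 0 80;0 0 -3 0 80;0 0 -3.2 0 80;0 0 -1 0 80;0 0 0 0 255;0 0 0 0 255;0 0 0 0 255' 20
python3 - <<'E'
from h import *
im=imaging.get_image("wrist")[:,:,::-1]; print(sensors.state()["ee_pos"],sensors.state()["force"])
cv2.imwrite("pics/w2.png",cv2.convertScaleAbs(im,alpha=1.5))
E
```

```text
time_s: 5.2
ee_pos: [0.4983, 0.08, 0.2943]
tool_rot: [-0.001, 0.004, 1.0, -0.0]
force: [-0.2, 0.3, -0.0]
finger_gap: 0.272
gripper_force: 0.0
[0.49826737 0.08003974 0.29418437] [ 0.58819489 -0.37934994 -0.34882396]
```

View pics/w2.png

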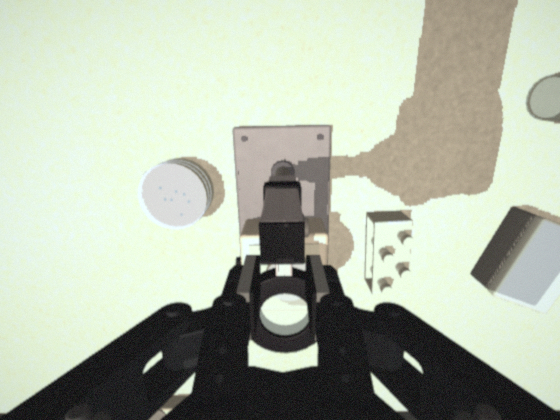

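The cap is now at about cols 260–304, rows 222–262, and the button barely sticks out near (307,236). I'll compute the cap height from the known x edges.

Run:
```python
from h import *
g=cv2.cvtColor(cv2.imread("pics/w2.png"),cv2.COLOR_BGR2GRAY)
print(g[212:270,282].tolist()); 
for r in(232,236,240,245): print(g[r,255:325].tolist())
for v,x in((222,.4845),(262,.5125)):
    o,d=ray("wrist",282,v); print((o+d*(x-o[0])/d[0]))
```

```text
[90, 91, 88, 93, 92, 89, 90, 96, 96, 91, 54, 33, 36, 39, 40, 37, 34, 43, 38, 43, 40, 36, 28, 42, 38, 39, 37, 30, 32, 24, 40, 22, 40, 37, 40, 32, 35, 34, 42, 29, 37, 25, 31, 40, 29, 26, 41, 40, 48, 48, 54, 93, 169, 233, 247, 248, 250, 250]
[107, 107, 111, 93, 61, 35, 36, 35, 35, 33, 40, 37, 37, 31, 34, 39, 32, 29, 41, 34, 40, 39, 37, 43, 35, 41, 32, 40, 43, 43, 42, 42, 33, 37, 37, 34, 39, 38, 35, 39, 42, 39, 43, 48, 35, 35, 36, 36, 39, 75, 118, 134, 128, 115, 106, 103, 110, 108, 110, 114, 119, 124, 124, 122, 123, 124, 124, 122, 124, 122]
[226, 228, 224, 202, 125, 55, 43, 32, 33, 35, 40, 38, 44, 38, 39, 35, 35, 38, 39, 28, 34, 43, 38, 28, 37, 31, 37, 38, 38, 38, 43, 34, 45, 39, 45, 45, 44, 37, 40, 37, 36, 40, 41, 28, 33, 46, 32, 37, 40, 65, 107, 117, 126, 142, 161, 165, 168, 167, 189, 223, 243, 244, 243, 242, 244, 242, 244, 244, 242, 243]
[251, 251, 251, 233, 161, 79, 39, 36, 33, 39, 29, 38, 34, 33, 33, 31, 33, 38, 29, 41, 40, 44, 19, 44, 32, 38, 45, 32, 29, 35, 35, 39, 36, 39, 33, 39, 33, 44, 40, 44, 41, 37, 41, 35, 35, 41, 42, 44, 49, 106, 166, 179, 180, 181, 180, 182, 180, 182, 194, 217, 225, 228, 228, 232, 249, 250, 248, 250, 250, 249]
[214, 214, 214, 199, 153, 80, 35, 31, 27, 38, 28, 27, 23, 34, 32, 40, 30, 41, 38, 26, 39, 36, 39, 35, 34, 40, 35, 37, 45, 36, 27, 41, 35, 38, 38, 37, 31, 40, 36, 33, 39, 40, 39, 42, 32, 40, 40, 34, 52, 98, 151, 167, 166, 166, 164, 168, 168, 166, 166, 171, 171, 170, 170, 172, 176, 178, 181, 178, 181, 180]
[0.4845     0.08117925 0.26103319]
[0.5125     0.08096161 0.25814496]
```

```bash
python3 -m inch '0 0 1.2 0 255;0 0.1 1.0 0 255;0 0 0.4 0 255;0 0 0.2 0 255;0 0 0.2 0 255;0 0 0.2 0 255;0 0 0.2 0 255;0 0 0.2 0 255;0 0 0.2 0 255;0 0 0 0 255' 20
```

```text
time_s: 6.08
ee_pos: [0.4989, 0.0812, 0.2574]
tool_rot: [0.0, 0.004, 1.0, 0.0]
force: [0.3, -0.0, -0.0]
finger_gap: 0.001
gripper_force: 0.0
```

```bash
python3 -m inch '0 0 0.1 0 255;0 0 0.1 0 255;0 0 0.1 0 255;0 0 0.1 0 255;0 0 0.1 0 255;0 0 0.1 0 255;0 0 0 0 255;0 0 0 0 255;0 0 0 0 255;0 0 0 0 255'
python3 - <<'E'
from h import *
im=imaging.get_image("wrist")[:,:,::-1]; print(sensors.state()["ee_pos"],sensors.state()["force"])
cv2.imwrite("pics/w3.png",cv2.convertScaleAbs(im[150:330,180:400],alpha=1.5,beta=0).repeat(3,0).repeat(3,1))
E
```

```text
time_s: 6.92
ee_pos: [0.4989, 0.0812, 0.2515]
tool_rot: [0.0, 0.004, 1.0, 0.0]
force: [-1.2, 0.0, 7.0]
finger_gap: -0.003
gripper_force: 2.8
[0.49896167 0.08122628 0.25153503] [-1.74638008 -1.13294098  6.54167465]
```

View pics/w3.png

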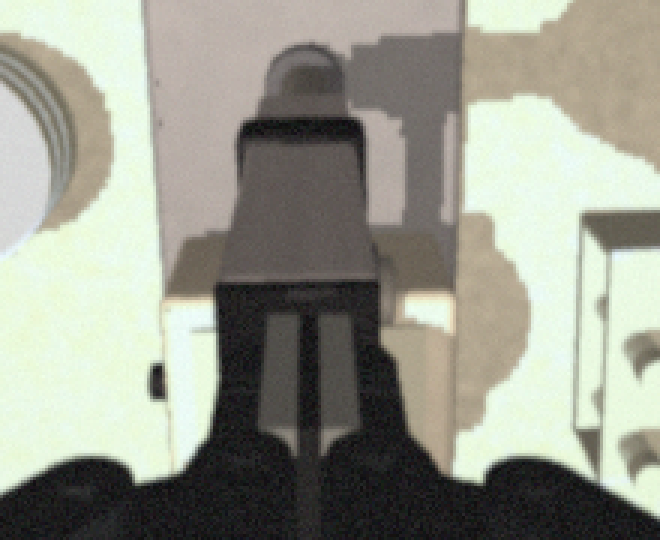

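The shut fingers rest on the cap, which shows below (300,290) in the crop, and push with about 7 N. The button is a small bump at (388,285), still held in. From here I'll take small steps, checking force and button width each time.

```bash
cat > b.py <<'E'
from h import *
im=imaging.get_image("wrist"); g=cv2.cvtColor(im,cv2.COLOR_RGB2GRAY); s=sensors.state()
print(np.round(s["time_s"],2),np.round(s["ee_pos"],4),np.round(s["force"],1))
for r in(238,242,246,250): print(g[r,301:328].tolist())
E
python3 b.py; python3 -m inch '0 0 0.03 0 255;0 0 0.03 0 255;0 0 0.03 0 255;0 0 0.03 0 255;0 0 0.03 0 255;0 0 0.03 0 255;0 0 0.03 0 255;0 0 0.03 0 255;0 0 0.03 0 255;0 0 0.03 0 255'; python3 b.py
```

```text
7.02 [0.499  0.0812 0.2515] [ 0.1 -0.7  5.8]
[59, 59, 58, 56, 50, 50, 52, 57, 60, 55, 58, 65, 67, 69, 69, 68, 66, 65, 66, 68, 67, 66, 66, 67, 66, 65, 64]
[64, 64, 61, 57, 51, 53, 65, 68, 68, 62, 60, 65, 66, 67, 66, 67, 69, 65, 66, 67, 63, 67, 66, 64, 68, 66, 67]
[18, 21, 23, 23, 20, 44, 72, 77, 77, 71, 67, 72, 72, 75, 76, 83, 84, 85, 87, 88, 88, 85, 88, 89, 87, 87, 87]
[22, 28, 23, 26, 25, 45, 82, 86, 86, 81, 83, 101, 108, 122, 149, 158, 159, 158, 160, 158, 160, 157, 158, 159, 156, 159, 159]
time_s: 7.85
ee_pos: [0.499, 0.0812, 0.2486]
tool_rot: [0.0, 0.004, 1.0, 0.0]
force: [-1.9, 0.3, 7.6]
finger_gap: 0.001
gripper_force: 3.8
7.9 [0.499  0.0812 0.2486] [-1.1 -0.3  6.6]
[59, 61, 61, 54, 49, 52, 55, 58, 57, 56, 57, 66, 68, 67, 66, 69, 68, 68, 68, 69, 69, 65, 66, 64, 67, 66, 67]
[65, 67, 65, 58, 49, 55, 66, 70, 68, 65, 63, 68, 66, 67, 67, 67, 68, 64, 65, 67, 68, 65, 67, 67, 65, 65, 66]
[18, 21, 23, 21, 26, 44, 70, 75, 74, 75, 68, 67, 69, 70, 70, 70, 73, 73, 71, 71, 71, 72, 69, 71, 70, 70, 74]
[24, 18, 26, 27, 28, 47, 80, 87, 88, 83, 78, 102, 125, 145, 149, 149, 150, 149, 150, 149, 151, 149, 149, 149, 151, 151, 151]
```

```bash
sed -i 's/(238,242,246,250)/(246,250,254)/' b.py; python3 -m inch '0 0 0.02 0 255;0 0 0.02 0 255;0 0 0.02 0 255;0 0 0.02 0 255;0 0 0.02 0 255;0 0 0.02 0 255;0 0 0.02 0 255;0 0 0.02 0 255;0 0 0.02 0 255;0 0 0 0 255'; python3 b.py
```

```text
time_s: 8.73
ee_pos: [0.4989, 0.0812, 0.2468]
tool_rot: [0.0, 0.004, 1.0, 0.0]
force: [-1.4, -0.8, 7.0]
finger_gap: -0.001
gripper_force: 3.3
8.78 [0.499  0.0812 0.2468] [-1.4 -0.1  7.1]
[24, 21, 20, 22, 25, 43, 71, 77, 77, 72, 69, 65, 67, 67, 68, 66, 69, 72, 68, 69, 69, 69, 67, 69, 69, 67, 68]
[27, 25, 22, 30, 23, 48, 80, 89, 88, 82, 77, 84, 103, 128, 136, 136, 139, 136, 136, 136, 139, 138, 140, 139, 141, 140, 142]
[24, 25, 28, 25, 25, 46, 71, 81, 79, 79, 89, 124, 156, 163, 165, 164, 163, 164, 166, 163, 161, 164, 163, 165, 162, 163, 164]
```

```bash
python3 -m inch '0 0 0.02 0 255;0 0 0.02 0 255;0 0 0.02 0 255;0 0 0.02 0 255;0 0 0.02 0 255;0 0 0.02 0 255;0 0 0.02 0 255;0 0 0.02 0 255;0 0 0 0 255;0 0 0 0 255'; python3 b.py
```

```text
time_s: 9.62
ee_pos: [0.499, 0.0812, 0.2452]
tool_rot: [0.0, 0.004, 1.0, 0.0]
force: [-1.4, 0.6, 6.5]
finger_gap: -0.002
gripper_force: 3.3
9.67 [0.4989 0.0812 0.2452] [-1.7 -1.2  6.2]
[26, 22, 29, 24, 23, 40, 70, 77, 78, 73, 70, 66, 67, 67, 66, 71, 68, 69, 70, 69, 69, 68, 66, 67, 67, 66, 67]
[28, 27, 22, 26, 25, 49, 82, 91, 87, 82, 87, 111, 120, 122, 122, 124, 122, 124, 126, 125, 126, 125, 126, 126, 129, 127, 128]
[24, 24, 23, 29, 20, 43, 75, 79, 83, 80, 103, 149, 161, 165, 164, 163, 163, 164, 163, 164, 165, 163, 163, 161, 161, 162, 162]
```

```bash
python3 -m inch '0 0 0.02 0 255;0 0 0.02 0 255;0 0 0.02 0 255;0 0 0.02 0 255;0 0 0.02 0 255;0 0 0.02 0 255;0 0 0.02 0 255;0 0 0.02 0 255;0 0 0 0 255;0 0 0 0 255'; python3 b.py
```

```text
time_s: 10.5
ee_pos: [0.4989, 0.0812, 0.2436]
tool_rot: [0.0, 0.004, 1.0, 0.0]
force: [-1.0, -1.2, 6.5]
finger_gap: 0.008
gripper_force: 3.4
10.55 [0.499  0.0812 0.2436] [-1.8 -0.4  6.1]
[20, 13, 21, 27, 19, 43, 70, 75, 77, 74, 70, 66, 68, 66, 68, 70, 66, 67, 68, 67, 67, 68, 67, 67, 70, 66, 68]
[28, 21, 29, 27, 24, 50, 82, 88, 89, 83, 80, 95, 104, 106, 107, 106, 107, 107, 110, 109, 109, 109, 111, 112, 109, 110, 111]
[26, 22, 23, 23, 24, 44, 74, 81, 83, 82, 105, 150, 162, 162, 162, 162, 164, 162, 163, 162, 162, 163, 162, 160, 161, 161, 162]
```

```bash
python3 -m inch '0 0 0.02 0 255;0 0 0.02 0 255;0 0 0.02 0 255;0 0 0.02 0 255;0 0 0.02 0 255;0 0 0.02 0 255;0 0 0.02 0 255;0 0 0.02 0 255;0 0 0.02 0 255;0 0 0 0 255'; python3 b.py
```

```text
time_s: 11.38
ee_pos: [0.4989, 0.0812, 0.2418]
tool_rot: [0.0, 0.004, 1.0, 0.0]
force: [-1.7, -0.1, 6.1]
finger_gap: -0.0
gripper_force: 3.3
11.43 [0.4989 0.0812 0.2418] [-0.8 -0.1  5.7]
[24, 19, 24, 19, 21, 42, 71, 77, 77, 74, 69, 68, 66, 68, 69, 68, 68, 68, 66, 66, 66, 67, 66, 67, 67, 69, 68]
[24, 26, 22, 23, 25, 51, 81, 89, 89, 83, 73, 78, 86, 89, 89, 87, 85, 91, 89, 91, 92, 91, 93, 90, 93, 94, 94]
[17, 28, 26, 16, 29, 42, 73, 81, 82, 83, 103, 145, 159, 160, 160, 158, 159, 159, 159, 158, 161, 159, 160, 159, 161, 160, 158]
```

```bash
python3 -m inch '0 0 0.02 0 255;0 0 0.02 0 255;0 0 0.02 0 255;0 0 0.02 0 255;0 0 0.02 0 255;0 0 0.02 0 255;0 0 0.02 0 255;0 0 0.02 0 255;0 0 0.02 0 255;0 0 0 0 255'; python3 b.py
```

```text
time_s: 12.27
ee_pos: [0.499, 0.0812, 0.24]
tool_rot: [0.0, 0.004, 1.0, 0.0]
force: [-1.8, -0.8, 6.5]
finger_gap: -0.004
gripper_force: 3.3
12.32 [0.4989 0.0812 0.24  ] [-1.8  0.1  8.2]
[27, 22, 18, 18, 22, 42, 70, 77, 75, 74, 71, 66, 65, 67, 66, 69, 66, 68, 65, 68, 65, 66, 67, 66, 69, 68, 66]
[30, 26, 24, 24, 28, 48, 83, 89, 85, 81, 74, 70, 77, 77, 78, 79, 77, 78, 77, 78, 78, 79, 77, 77, 79, 80, 79]
[29, 23, 27, 20, 26, 42, 76, 81, 83, 80, 98, 139, 152, 153, 154, 155, 154, 156, 155, 154, 155, 153, 154, 154, 155, 155, 156]
```

```bash
python3 -m inch '0 0 0.02 0 255;0 0 0.02 0 255;0 0 0.02 0 255;0 0 0.02 0 255;0 0 0.02 0 255;0 0 0.02 0 255;0 0 0.02 0 255;0 0 0.02 0 255;0 0 0.02 0 255;0 0 0 0 255'; python3 b.py
```

```text
time_s: 13.15
ee_pos: [0.4989, 0.0812, 0.2382]
tool_rot: [0.0, 0.004, 1.0, 0.0]
force: [-0.5, -1.5, 8.1]
finger_gap: -0.003
gripper_force: 3.3
13.2 [0.499  0.0812 0.2382] [-2.2 -1.   5.6]
[25, 20, 23, 21, 23, 44, 72, 77, 77, 72, 68, 68, 67, 67, 66, 66, 67, 66, 65, 68, 67, 69, 68, 66, 67, 67, 69]
[20, 27, 23, 25, 27, 46, 83, 91, 88, 82, 75, 67, 68, 71, 71, 70, 70, 70, 70, 72, 70, 69, 72, 70, 70, 70, 71]
[16, 25, 23, 26, 19, 43, 74, 82, 83, 81, 98, 137, 147, 147, 147, 148, 148, 148, 147, 146, 147, 149, 147, 147, 149, 145, 148]
```

```bash
python3 -m inch '0 0 0.02 0 255;0 0 0.02 0 255;0 0 0.02 0 255;0 0 0.02 0 255;0 0 0.02 0 255;0 0 0.02 0 255;0 0 0.02 0 255;0 0 0.02 0 255;0 0 0.02 0 255;0 0 0 0 255'; python3 b.py
```

```text
time_s: 14.03
ee_pos: [0.4989, 0.0812, 0.2363]
tool_rot: [0.0, 0.004, 1.0, 0.0]
force: [-1.3, -0.3, 7.1]
finger_gap: -0.0
gripper_force: 3.2
14.08 [0.499  0.0812 0.2364] [-1.2 -0.7  6.6]
[19, 22, 22, 23, 22, 40, 70, 77, 77, 72, 72, 66, 66, 67, 66, 66, 67, 65, 68, 67, 69, 69, 67, 68, 70, 69, 66]
[26, 22, 29, 26, 21, 50, 82, 90, 86, 84, 76, 67, 65, 67, 68, 68, 67, 70, 69, 68, 69, 67, 69, 68, 68, 68, 67]
[25, 27, 23, 27, 28, 44, 75, 83, 82, 82, 90, 117, 129, 134, 133, 134, 133, 133, 133, 133, 137, 134, 136, 135, 135, 136, 135]
```

```bash
python3 -m inch '0 0 0.02 0 255;0 0 0.02 0 255;0 0 0.02 0 255;0 0 0.02 0 255;0 0 0.02 0 255;0 0 0.02 0 255;0 0 0.02 0 255;0 0 0.02 0 255;0 0 0.02 0 255;0 0 0 0 255'; python3 b.py
```

```text
time_s: 14.92
ee_pos: [0.4989, 0.0812, 0.2345]
tool_rot: [0.0, 0.004, 1.0, 0.0]
force: [-1.3, -0.4, 6.4]
finger_gap: 0.001
gripper_force: 3.2
14.97 [0.499  0.0812 0.2345] [-1.8 -0.   6.9]
[18, 21, 19, 21, 24, 41, 70, 77, 78, 76, 72, 62, 64, 66, 68, 67, 66, 65, 70, 68, 66, 67, 68, 67, 71, 70, 66]
[27, 27, 26, 23, 26, 49, 82, 89, 89, 86, 78, 70, 68, 70, 64, 65, 66, 67, 67, 69, 68, 68, 69, 69, 69, 68, 70]
[29, 25, 24, 28, 24, 43, 74, 83, 82, 83, 83, 93, 109, 113, 114, 115, 115, 117, 115, 118, 116, 117, 118, 119, 122, 120, 119]
```

```bash
python3 -m inch '0 0 0.02 0 255;0 0 0.02 0 255;0 0 0.02 0 255;0 0 0.02 0 255;0 0 0.02 0 255;0 0 0.02 0 255;0 0 0.02 0 255;0 0 0.02 0 255;0 0 0.02 0 255;0 0 0 0 255'; python3 b.py
```

```text
time_s: 15.8
ee_pos: [0.4988, 0.0812, 0.2325]
tool_rot: [0.0, 0.004, 1.0, -0.0]
force: [-0.5, 0.3, 3.1]
finger_gap: -0.002
gripper_force: 1.5
15.85 [0.4988 0.0812 0.2325] [-0.2 -0.1  2.6]
[13, 20, 20, 20, 22, 42, 76, 81, 81, 83, 79, 81, 79, 78, 77, 75, 77, 72, 69, 65, 67, 67, 67, 67, 69, 69, 69]
[26, 23, 27, 21, 23, 47, 76, 86, 88, 90, 87, 88, 90, 88, 91, 92, 89, 80, 66, 64, 65, 70, 64, 64, 66, 66, 67]
[27, 24, 24, 21, 30, 43, 71, 78, 81, 79, 80, 79, 82, 82, 80, 83, 84, 81, 84, 88, 90, 93, 94, 95, 94, 94, 96]
```

It clicked: the button edge jumped about 7 px outward and the force changed. I'll retreat and verify.

```bash
python3 -m inch '0 0 -0.3 0 255;0 0 -1 0 255;0 0 -3 0 255;0 0 -4 0 255;0 0 -4 0 255;0 0 0 0 255;0 0 0 0 255;0 0 0 0 255;0 0 0 0 255;0 0 0 0 255'
python3 - <<'E'
from h import *
a=imaging.get_image("wrist")[130:330,180:400,::-1];b=imaging.get_image("scene")[130:280,220:400,::-1]
print(sensors.state()["force"])
cv2.imwrite("pics/f.png",cv2.convertScaleAbs(np.hstack([cv2.resize(a,(396,360)),cv2.resize(b,(396,360))]),alpha=1.4))
E
```

```text
time_s: 16.68
ee_pos: [0.4984, 0.0811, 0.3548]
tool_rot: [-0.001, 0.004, 1.0, -0.0]
force: [0.2, -0.1, -0.3]
finger_gap: -0.001
gripper_force: 0.0
[ 0.32548812  0.13612064 -0.34727772]
```

View pics/f.png

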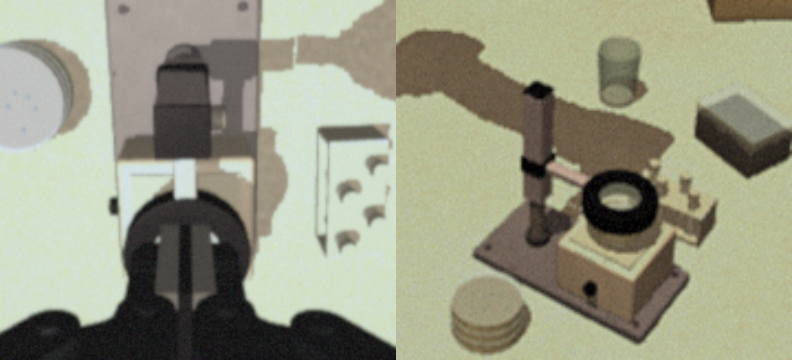

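The button sticks out fully at (217,118) in the left crop. The ring light sits clear above the dish at (620,235) in the right crop, and the other items are where they were.

```bash
python3 -c "
from h import *
print(order.hand_in())"
```

```text
the job is handed in; nothing more can be done
None
```

The sleeve clicked into the next hole, about 43 mm down, with the button out and the ring light clear of the dish; readings during the slide were at most about 8 N, nothing else was seen to move, and the job was handed in at about 17 s.

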